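# Offer the thank-you tray

## Task

The customer across the counter is waiting for the wooden thank-you tray with the foil-wrapped chocolate ball. Lay the loose yellow sweet in the tray's empty well, lying lengthwise along the well just like the red one, and let go of it; then take the tray by its upright grip, lift it straight off the counter and, only once it is clear, turn it in the air through a quarter turn so that its front (the sweets' end) points straight away from you across the counter. Move smoothly, keeping the tray level and the ball in the middle of its saucer all the way, leave the other things alone, and end the program while still holding the tray still, level and squarely turned, about 10 cm above the counter.

Things in the scene. Friction and masses are not known exactly. Their poses are not given: they have to be found in the camera images.
- tray: loose light wooden board, dark edges, dark upright grip at one end; 202 (x) x 130 mm (y), deck 15 mm up; 0.2 to 0.33 kg, balanced near its middle. Origin: underside, below the saucer's middle (board: x -95 to +107 mm). x points to its front (the end with the two sweet wells, away from the grip), z up. Starts crosswise: front to the robot's left, grip to the right, within 20 degrees
- tray_grip (a point): middle of the top edge of the tray's grip: a solid dark panel standing across the board at tray x = -85 mm, 12 mm thick (tray x), 76 mm wide (tray y), from the deck up to 62 mm above the underside. Axes as the tray's. Pinched across its thickness with 40 N or more it carries the tray with hardly any droop
- dish_center (a point): lowest point of the round white saucer sunk in the tray, at tray (0, 0, 10.5) mm; the saucer is a shallow hollow, 72 mm across and 5 mm deep (radius of curvature 132 mm), its rim level with the deck. Axes as the tray's
- well_left (a point): middle of the floor of the tray's left well (at tray x = +71, y = +38 mm), which holds the red sweet. Both wells are 56 mm (tray x) x 28 mm (tray y), their cork floor 10 mm above the tray's underside and 5 mm below the deck. Axes as the tray's
- well_right (a point): middle of the floor of the tray's right well (at tray x = +71, y = -38 mm), empty at the start, same size as the left one. Axes as the tray's
- ball_center (a point): centre of the gold foil-wrapped chocolate ball, 30 mm across, about 20 g, lying loose in the saucer; it rolls easily at any jerk or tilt of the tray
- red_sweet: red wrapped sweet, 19 x 45 x 12 mm, already lying in the left well. Origin: middle of its underside; y is its long axis
- yellow_sweet: yellow wrapped sweet with a green band, 19 x 45 x 12 mm, 12 g, lying loose on the counter at the robot's right front, turned anyhow. Origin: middle of its underside; y is its long axis, z up
- order_pad: brown ring-bound order pad, 130 x 94 x 13 mm, on the counter beyond the tray on the right; leave it alone. Origin: middle of its underside
- wallet: black card wallet, 70 x 100 x 14 mm, on the counter near the robot; leave it alone. Origin: middle of its underside
- marker: white and green marker pen, 17 x 135 x 16 mm, on the counter near the robot; leave it alone. Origin: middle of its underside
- counter_mark (a point): a bare point of the counter top near the robot, fixed, nothing to see there; its x points straight away from the robot across the counter (to the customer), y to the left, z up

How it is judged:
By the outcome, as a careful person would: the job done as asked, in the order asked, and still so for the second after the job is handed in, while the arm keeps its last pose, push and grip.
It also fails if it takes over 61 s, if anything falls off the work surface, if the arm or the gripper's body presses on something with over 40 N, if the wrist force passes 120 N, or if a joint passes its speed limit or range.

## Robot

A 6-joint arm with a two-finger parallel gripper is mounted at the origin on a cart in front of the work surface, level with it; the furniture and walls round the work are solid. World frame = base frame: x ahead of the robot, y to its left, z up, the work surface at z = 0. Lengths are in m, angles in rad, forces in N, time in s.
With the tool pointing down it reaches from about 0.275 to 0.975 m from the base axis. Payload 8.4 kg.
Tool frame: the origin (TCP) lies midway between the tips of the shut fingers; the grasp point (between the pads) lies 19 mm behind it (robot.grip_depth is the distance from the TCP to the grasp point, in m); z points along the fingers, y is the line along which they close (so a half turn about z gives the same grasp; the last joint's range is limited). The gripper opens to 92 mm and grips with 3 to 60 N. Pads are 20 mm wide; open, the fingers measure 128 mm over their backs; the gripper's body (75 mm by 189 mm) begins 69 mm behind the grasp point.
Start: joints at [1.306, 0.353, 1.633, -0, 1.155, -0.002], TCP at [0.162, 0.604, 0.215] pointing down, gripper open.
Joint ranges: [-2.63, 2.63], [-0.92, 2.1], [0.06, 2.66], [-1.3, 4.44], [0, 2.69], [-3.02, 3.02]. Speed limits (rad/s): [2.22, 2.22, 2.79, 3.14, 3.14, 3.14].

## Interface

Orientations are given as [roll, pitch, yaw] about the fixed x, y, z axes, in that order (R = Rz(yaw) Ry(pitch) Rx(roll)).
In Python, from station import robot gives the robot as it stands.
- The arm moves only by the tool apply_moves, never from a script. Its argument "series" is a list of rows, each a list of 4 numbers: the shift along the tool's x, y, z each as a share of 300 mm, from -1 to 1, then the turn about the tool's z as a share of 45 degrees, from -1 to 1. In form: [[dx, dy, dz, twist], ...]. A call has 1 to 8 rows; each row is the pose to reach, as a shift and turn from the pose commanded when the call began, along the tool's axes at that moment; what a row does not reach only later rows make up. A row lasts 1/8 s, in which the tool goes at most 62.5 mm and 10.7 degrees, less where a joint would pass 70% of its speed; a pose out of reach is approached as far as the arm can. A call with a number of a shift or a turn outside -1 to 1 is refused whole. A call with a gripper value outside its range is refused whole. "jaw" is the opening, from -1 (shut) to 1 (fully open), set as the call begins (left out, the last holds). The fingers move at their own pace and stop on an object; the grip force is fixed at half the most. Time passes only in rows, so rows that repeat a pose let the fingers close. It gives the time, the measured TCP pose, the force, the opening and the grip force at its end, in the units of the state.
- robot.state(): the state, without advancing time (a new reading comes with each control period).
- robot.get_image(name): name is "side" or "top"; returns the picture (400x640x3 uint8, red, green, blue); there is no depth.
- robot.calibration(name): a dict with "fov_y" (degrees; the focal length in pixels is half the picture's height over the tangent of half this angle, whatever the lens; pixels are square), "cx", "cy" (the principal point, pixels), "k1" (the pictures are not rectified: a ray, as slopes to the right and down, at radius r is drawn at 1 + k1 r^2 times it, then the intrinsics apply), "rvec" (rotation vector, rad) and "tvec" (3), from world to camera coordinates, as OpenCV has them. Camera axes: x right, y down, z forward; pixel columns grow to the right and rows downward; lengths in m; the calibration is good to about 2 mm. A picture is of the moment at which its call begins. calibration takes no time and is no camera call.
- robot.hand_in(): hands the job in; it is judged then, once.
Trained networks look in the newest picture that a camera, given by its name, has taken for a name from the list of things; names that differ only in an ending like _2 or _b are one class to them, and where a whole thing is asked for, a point or a joint stands for the part that bears it (a point fixed in the world has none). Each returns a list of dicts, best first, with "confidence" (0 to 1); they miss things now and then, are a little off and sometimes report something else, mostly with a low value. They report only what shows in the picture. A call takes as long as a camera call.
- robot.look_for(camera, name): "at" ([x, y, z] in m, in the coordinates of the camera as it stood for that picture, good to about 4 mm: the middle of the surface that is visible of it).
- robot.landmark_of(camera, name): "at" ([x, y, z] in m, in the coordinates of the camera as it stood for that picture, good to about 4 mm: a listed point, or the origin of a listed thing).
The state is a dict: "time": time; "joint_positions": joint angles; "qd": joint speeds; "tau": joint torques, N m; "ee_pos": TCP position; "orientation": TCP orientation; "ft_force": force on the tool from outside, world axes, zero at the start; "ft_torque": the same for the moment, N m; "opening": finger opening in m; "grip_force": force on a finger pad.
Only numpy, scipy, OpenCV 4.12 (cv2) and the standard library are available. Lean on these libraries where they do the work, as an engineer would, in place of code of your own. Each camera call takes 0.05 s, during which the arm holds its last target. There are 200 camera calls.

## Working session

There is one attempt and no reset: what is moved stays moved. The work goes in short steps, Python scripts to look and compute and a tool call to move; the robot and the scene stay as the last step left them, time stands still between calls to the robot, and variables do not carry over. Pictures are saved under pics/ and viewed, at most 10 in all, crops included, and the job is handed in when it is done.

Besides the shell and the picture viewer there is one more tool, called after "Call:" as name(argument=value, ...), one argument or row to a line, values as JSON. apply_moves: Moves the arm, as the interface text tells. Shift numbers are shares of 300 mm and turn numbers shares of 45 degrees, none past 1 either way. Its arguments: {"type":"object","properties":{"series":{"type":"array"},"jaw":{"type":"number"}},"required":["series"]}

```bash
mkdir -p pics; cat > h.py <<'E'
import numpy as np, cv2
from station import robot
from scipy.spatial.transform import Rotation as Ro
def cam(n):
    c=robot.calibration(n); R=cv2.Rodrigues(np.array(c['rvec'],float))[0]; t=np.array(c['tvec'],float).ravel()
    f=200/np.tan(np.radians(c['fov_y'])/2); return c,R,t,f
def w(n,p): c,R,t,f=cam(n); return R.T@(np.array(p)-t)
def pix2w(n,u,v,z):
    c,R,t,f=cam(n); d=np.array([(u-c['cx'])/f,(v-c['cy'])/f]); s=d.copy()
    for _ in range(30): s=d/(1+c['k1']*(s@s))
    r=R.T@np.array([s[0],s[1],1]); o=-R.T@t; return o+r*(z-o[2])/r[2]
def w2pix(n,p):
    c,R,t,f=cam(n); q=R@np.array(p)+t; s=q[:2]/q[2]; s=s*(1+c['k1']*(s@s)); return s*f+[c['cx'],c['cy']]
def img(n): return robot.get_image(n)[:,:,::-1].copy()
E
python3 - <<'E'
from h import *
for n in ('top','side'):
    cv2.imwrite(f'pics/{n}0.png',img(n))
    print(n,np.round(w(n,[0,0,0]),3))
    for k in ('tray_grip','dish_center','well_left','well_right','ball_center','yellow_sweet','red_sweet','counter_mark'):
        r=robot.landmark_of(n,k)
        print(k,[(np.round(w(n,a['at']),3).tolist(),round(a['confidence'],2)) for a in r[:2]])
s=robot.state();print(s['time'],s['ee_pos'],s['orientation'],s['opening'])
E
```

```text
top [ 0.395 -0.175  0.921]
tray_grip [([0.564, -0.229, 0.062], 0.86)]
dish_center [([0.596, -0.149, 0.007], 0.75)]
well_left [([0.583, -0.072, 0.013], 0.59)]
well_right [([0.655, -0.094, 0.012], 0.81)]
ball_center []
yellow_sweet [([0.469, -0.342, 0.004], 0.7)]
red_sweet [([0.58, -0.072, 0.012], 0.61), ([0.7, -0.335, -0.004], 0.27)]
counter_mark [([0.431, -0.152, -0.0], 0.91)]
side [ 0.293 -1.009  0.475]
tray_grip [([0.572, -0.232, 0.062], 0.94)]
dish_center [([0.596, -0.149, 0.013], 0.58), ([0.654, -0.095, 0.01], 0.38)]
well_left [([0.579, -0.067, 0.009], 0.93)]
well_right [([0.658, -0.095, 0.011], 0.73), ([0.596, -0.147, 0.014], 0.61)]
ball_center [([0.599, -0.146, 0.027], 0.63)]
yellow_sweet [([0.467, -0.339, -0.001], 0.71)]
red_sweet [([0.586, -0.072, 0.01], 0.53)]
counter_mark [([0.43, -0.152, 0.0], 0.85)]
0.9 [0.16233362 0.60354862 0.21460567] [ 3.14158949e+00 -5.63681407e-06  2.87883874e+00] 0.0920732544314181
```

View pics/top0.png

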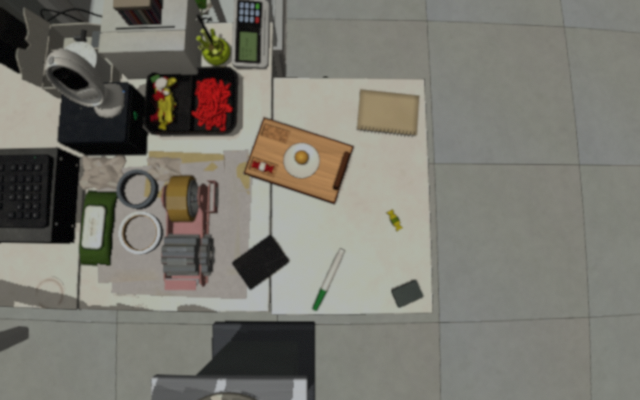

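View pics/side0.png

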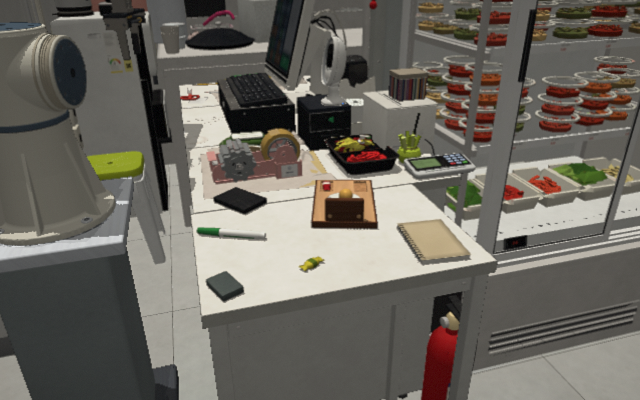

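The top view shows the tray centred near (302,160), with its front to the left and the grip at (345,170). The red sweet is at (262,167), the empty well near (275,133), and the yellow sweet at (394,219). The side view agrees: grip at (345,207), sweet at (312,264). Next I'll refine the pixels.

```bash
cat > seg.py <<'E'
from h import *
def yellow(im,n,box):
    x0,y0,x1,y1=box; b=im[y0:y1,x0:x1]; hsv=cv2.cvtColor(b,cv2.COLOR_BGR2HSV)
    m=((hsv[...,1]>110)&(hsv[...,0]>18)&(hsv[...,0]<75)).astype(np.uint8)
    k,l,s,c=cv2.connectedComponentsWithStats(m); i=1+np.argmax(s[1:,4]); v,u=np.nonzero(l==i)
    P=np.array([pix2w(n,a+x0,bb+y0,.006)[:2] for a,bb in zip(u,v)]); mu=P.mean(0); C=np.cov((P-mu).T); e,V=np.linalg.eigh(C)
    d=V[:,1]; print(n,'yellow',len(u),np.round(mu,4),'len,wid',np.round(np.sqrt(e[::-1])*3.46,4),'long axis deg',np.degrees(np.arctan2(d[1],d[0]))%180)
    return mu
def tray(im,n,box):
    x0,y0,x1,y1=box; b=im[y0:y1,x0:x1]; hsv=cv2.cvtColor(b,cv2.COLOR_BGR2HSV)
    m=((hsv[...,1]>70)&(hsv[...,2]>30)).astype(np.uint8); m=cv2.morphologyEx(m,cv2.MORPH_OPEN,np.ones((3,3)))
    c=max(cv2.findContours(m,0,1)[0],key=cv2.contourArea); h=cv2.convexHull(c)[:,0]+[x0,y0]
    P=np.array([pix2w(n,a,bb,.015)[:2] for a,bb in h]).astype(np.float32)
    r=cv2.minAreaRect(P*1000); print(n,'tray rect mm',r); 
E
python3 - <<'E'
from seg import *
t=cv2.imread('pics/top0.png'); s=cv2.imread('pics/side0.png')
yellow(t,'top',(375,200,415,240)); yellow(s,'side',(295,250,330,275))
tray(t,'top',(238,110,360,210))
a=cv2.resize(t[105:245,235:425],None,fx=4,fy=4,interpolation=3)
cv2.imwrite('pics/crop.png',a)
E
```

```text
top yellow 121 [ 0.4706 -0.3438] len,wid [0.0408 0.0128] long axis deg 26.353764081810795
side yellow 163 [ 0.471  -0.3426] len,wid [0.0423 0.0196] long axis deg 33.123871577519424
top tray rect mm ((586.6367797851562, -133.27804565429688), (213.39404296875, 154.26458740234375), 71.19491577148438)
```

View pics/crop.png

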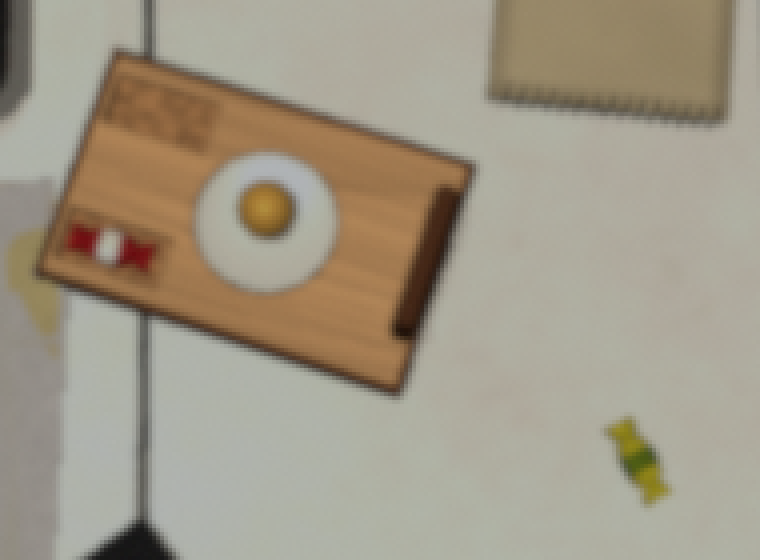

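```bash
python3 - <<'E'
from h import *
f=lambda x,y,z:pix2w('top',x/4+235-.375,y/4+105-.375,z)[:2]
L=[((107,-65),(400,387),.015),((0,0),(266,223),.015)]
src=[];dst=[]
for loc,p in {(107,-65):(118,53),(-95,-65):(473,164),(-95,65):(400,388),(107,65):(40,270),(0,0):(266,223),(71,-38):(161,117),(71,38):(117,247)}.items():
    src.append(loc);dst.append(f(*p,.015))
src=np.array(src)/1e3;dst=np.array(dst)
a=src-src.mean(0);b=dst-dst.mean(0);th=np.arctan2((a[:,0]*b[:,1]-a[:,1]*b[:,0]).sum(),(a*b).sum())
R=np.array([[np.cos(th),-np.sin(th)],[np.sin(th),np.cos(th)]]);t=dst.mean(0)-R@src.mean(0)
print('yaw',np.degrees(th),'t',t);print(np.round((dst-(src@R.T+t))*1000,1))
print('grip',R@[-.085,0]+t,f(425,258,.062),'well',R@[.071,-.038]+t, R@[.071,.038]+t)
g=f(452,190,.062)-f(405,335,.062);print('grip axis',np.degrees(np.arctan2(g[1],g[0])),np.linalg.norm(g))
print('ball',f(266,210,.0255))
s=robot.state();M=Ro.from_euler('xyz',s['orientation']).as_matrix();print(np.round(M,3))
for n in('side','top'):
  print(n,np.round(w2pix(n,[*t,.015]),1))
E
```

```text
yaw 71.82240225451467 t [ 0.59518787 -0.1515061 ]
[[-3.8 -2. ]
 [-1.3  3.2]
 [ 4.   2. ]
 [ 3.1 -3.8]
 [-0.7  1. ]
 [-2.   0.6]
 [ 0.7 -1. ]]
grip [ 0.56867097 -0.23226409] [ 0.56642027 -0.23006321] well [ 0.65344085 -0.09590403] [ 0.5812337 -0.0721948]
grip axis -18.300304097516086 0.07655534743403937
ball [ 0.59898662 -0.15078539]
[[-0.966  0.26  -0.   ]
 [ 0.26   0.966  0.   ]
 [ 0.     0.    -1.   ]]
side [343.3 200.7]
top [301.6 160. ]
```

Call:
apply_moves(
  series=[
    [-0.1, -0.15, 0, 0.2],
    [-0.2, -0.3, 0, 0.4],
    [-0.3, -0.45, 0, 0.6],
    [-0.4, -0.6, 0, 0.8],
    [-0.5, -0.75, 0, 1],
    [-0.6, -0.9, 0, 1],
    [-0.6, -0.92, 0, 1],
    [-0.6, -0.92, 0, 1],
  ],
  jaw=1,
)

```text
time: 1.9
ee_pos: [0.2647, 0.2906, 0.215]
orientation: [3.141, -0.001, 2.092]
ft_force: [-0.0, -0.1, -0.1]
opening: 0.0921
grip_force: 0.0
```

```bash
cat >> h.py <<'E'
def go(x,y,z,yaw,src=None):
    s=robot.state(); e=s['orientation']; M=Ro.from_euler('xyz',e).as_matrix()
    d=M.T@(np.array([x,y,z])-s['ee_pos'])/.3; a=np.degrees(e[2]); tw=-((yaw-a+180)%360-180)
    print('t',round(s['time'],2),'pos',np.round(s['ee_pos'],4),'rpy',np.round(np.degrees(e),2),'F',np.round(s['ft_force'],1),'open',round(s['opening'],4),'grip',round(s['grip_force'],1)); print('shares',np.round(d,4),'twist',round(tw/45,4))
E
python3 -c "
from h import *
go(.471,-.343,.12,26.4)"
```

```text
t 1.9 pos [0.2647 0.2906 0.215 ] rpy [ 1.7994e+02 -4.0000e-02  1.1987e+02] F [-0.  -0.1 -0.1] open 0.0921 grip 0.0
shares [-2.1742 -0.4558  0.3145] twist 2.0771
```

Call:
apply_moves(
  series=[
    [-0.18, -0.04, 0, 0.2],
    [-0.36, -0.08, 0, 0.4],
    [-0.54, -0.12, 0, 0.6],
    [-0.72, -0.16, 0, 0.8],
    [-0.9, -0.2, 0, 1],
    [-1, -0.22, 0, 1],
    [-1, -0.22, 0, 1],
    [-1, -0.22, 0, 1],
  ],
)

```text
time: 2.9
ee_pos: [0.3573, -0.0016, 0.2145]
orientation: [-3.141, -0.0, 1.309]
ft_force: [-0.8, 0.3, 1.5]
opening: 0.092
grip_force: 0.0
```

```bash
python3 -c "
from h import *
go(.471,-.343,.12,26.4)"
```

```text
t 2.9 pos [ 0.3573 -0.0016  0.2145] rpy [-1.7997e+02 -2.0000e-02  7.4990e+01] F [-0.8  0.3  1.5] open 0.092 grip 0.0
shares [-1.0012  0.6611  0.3142] twist 1.0797
```

Call:
apply_moves(
  series=[
    [-0.16, 0.1, 0.05, 0.2],
    [-0.32, 0.2, 0.1, 0.4],
    [-0.48, 0.3, 0.15, 0.6],
    [-0.64, 0.42, 0.2, 0.8],
    [-0.8, 0.54, 0.26, 1],
    [-0.96, 0.64, 0.31, 1],
    [-1, 0.66, 0.31, 1],
    [-1, 0.66, 0.31, 1],
  ],
  jaw=-0.1,
)

```text
time: 3.9
ee_pos: [0.4708, -0.3425, 0.1213]
orientation: [-3.141, 0.0, 0.523]
ft_force: [-0.2, 0.5, -0.1]
opening: 0.0415
grip_force: 0.0
```

```bash
python3 -c "
from h import *
go(.471,-.343,.006,26.4)"
```

```text
t 3.9 pos [ 0.4708 -0.3425  0.1213] rpy [-1.7994e+02  1.0000e-02  2.9990e+01] F [-0.2  0.5 -0.1] open 0.0415 grip 0.0
shares [-2.000e-04  2.000e-03  3.845e-01] twist 0.0797
```

Call:
apply_moves(
  series=[
    [0, 0.002, 0.1, 0.07],
    [0, 0.002, 0.2, 0.07],
    [0, 0.002, 0.28, 0.07],
    [0, 0.002, 0.34, 0.07],
    [0, 0.002, 0.37, 0.07],
    [0, 0.002, 0.384, 0.07],
    [0, 0.002, 0.384, 0.07],
    [0, 0.002, 0.384, 0.07],
  ],
)

```text
time: 4.9
ee_pos: [0.471, -0.3447, 0.007]
orientation: [3.141, -0.0, 0.467]
ft_force: [-0.9, 0.3, 0.9]
opening: 0.0414
grip_force: 0.0
```

```bash
python3 -c "
from h import *
go(.471,-.343,.006,26.4)
im=img('side');cv2.imwrite('pics/s1.png',cv2.resize(im[190:310,250:400],None,fx=5,fy=5,interpolation=3))"
```

```text
t 4.9 pos [ 0.471  -0.3447  0.007 ] rpy [ 1.7995e+02 -3.0000e-02  2.6780e+01] F [-0.9  0.3  0.9] open 0.0414 grip 0.0
shares [ 0.0026 -0.0049  0.0034] twist 0.0085
```

View pics/s1.png

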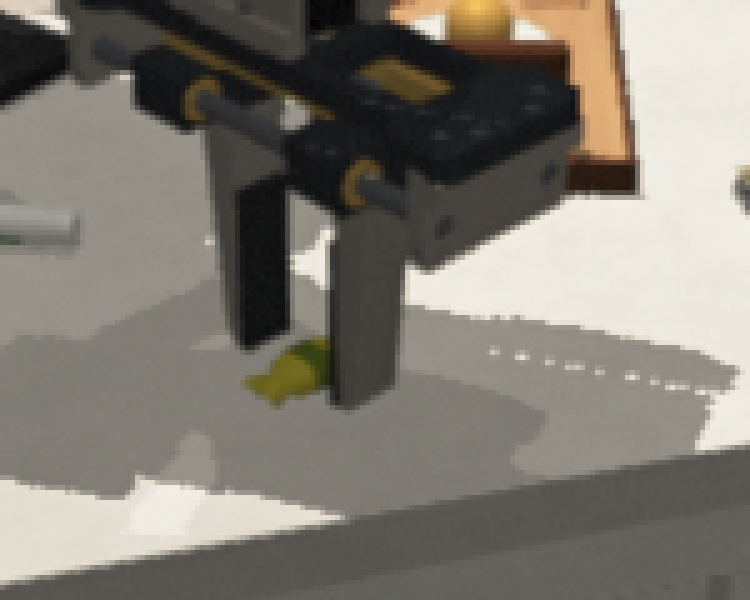

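The fingers straddle the sweet (crop (300,365)), one on each side, so I'll close.

Call:
apply_moves(
  series=[
    [0.002, -0.004, 0.003, 0],
    [0.002, -0.004, 0.003, 0],
    [0.002, -0.004, 0.003, 0],
    [0.002, -0.004, 0.003, 0],
    [0.002, -0.004, 0.003, 0],
    [0.002, -0.004, 0.003, 0],
  ],
  jaw=-1,
)

```text
time: 5.7
ee_pos: [0.4706, -0.343, 0.0055]
orientation: [-3.142, 0.0, 0.468]
ft_force: [-0.8, 0.8, 1.4]
opening: 0.0169
grip_force: 30.0
```

```bash
python3 -c "
from h import *
go(.653,-.0955,.13,71.8)"
```

```text
t 5.7 pos [ 0.4706 -0.343   0.0055] rpy [-180.      0.     26.79] F [-0.8  0.8  1.4] open 0.0169 grip 30.0
shares [ 0.9146 -0.4622 -0.4149] twist -1.0002
```

Gripped at 16.9 mm. Lift, then travel.

Call:
apply_moves(
  series=[
    [0, 0, -0.08, 0],
    [0, 0, -0.18, 0],
    [0, 0, -0.28, 0],
    [0, 0, -0.36, 0],
    [0, 0, -0.4, 0],
    [0, 0, -0.42, 0],
    [0, 0, -0.42, 0],
  ],
)

```text
time: 6.58
ee_pos: [0.4705, -0.3428, 0.1311]
orientation: [-3.141, 0.0, 0.468]
ft_force: [0.1, -0.8, 0.1]
opening: 0.0172
grip_force: 30.0
```

Call:
apply_moves(
  series=[
    [0.1, -0.05, 0, -0.1],
    [0.25, -0.13, 0, -0.25],
    [0.4, -0.2, 0, -0.42],
    [0.55, -0.28, 0, -0.6],
    [0.7, -0.36, 0, -0.76],
    [0.82, -0.42, 0, -0.9],
    [0.9, -0.45, 0, -0.98],
    [0.91, -0.46, 0, -1],
  ],
)

```text
time: 7.58
ee_pos: [0.6525, -0.096, 0.1306]
orientation: [-3.141, 0.0, 1.254]
ft_force: [0.3, -0.3, -0.7]
opening: 0.0174
grip_force: 30.0
```

```bash
python3 -c "
from h import *
go(.653,-.0955,.13,71.8)
im=img('side');t=img('top')
a=cv2.resize(im[110:230,270:420],(750,600),interpolation=3)
cv2.imwrite('pics/s2.png',a);cv2.imwrite('pics/t2.png',t)"
```

```text
t 7.58 pos [ 0.6525 -0.096   0.1306] rpy [-1.7996e+02  2.0000e-02  7.1880e+01] F [ 0.3 -0.3 -0.7] open 0.0174 grip 30.0
shares [0.0021 0.0011 0.0021] twist 0.0017
```

View pics/s2.png

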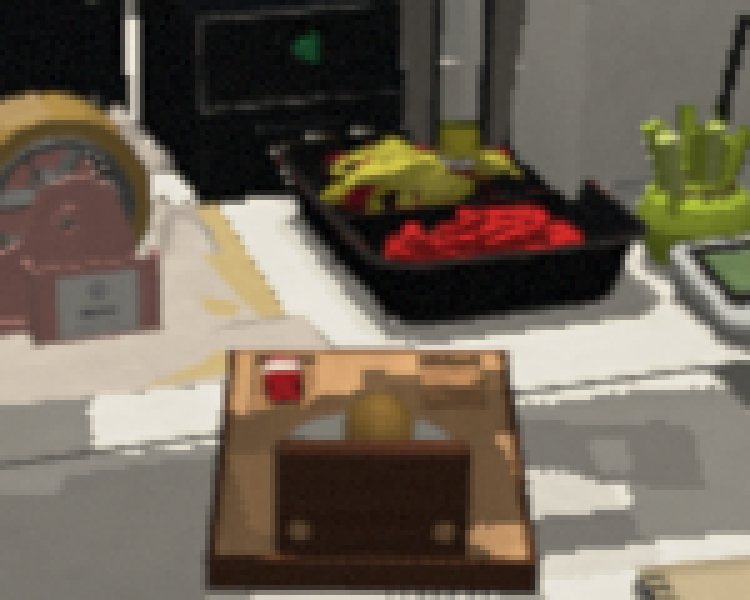

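The sweet hangs end-on between the fingers at crop (460,150), directly above the empty well at crop (455,365). I'll overlay the tray model to verify the well's location.

```bash
python3 - <<'E'
from h import *
a=cv2.imread('pics/side0.png');b=cv2.imread('pics/top0.png')
def ov(im,n,x0,y0,x1,y1,k):
    o=cv2.resize(im[y0:y1,x0:x1],None,fx=k,fy=k,interpolation=3)
    th=np.radians(71.8);R=np.array([[np.cos(th),-np.sin(th)],[np.sin(th),np.cos(th)]])
    def poly(xy,z,c):
        P=np.array([(w2pix(n,[*(R@(np.array(p)/1e3)+[.5955,-.1505]),z])+.5-[x0,y0])*k-.5 for p in xy]); cv2.polylines(o,[np.round(P*16).astype(int).reshape(-1,1,2).astype(np.int32)],True,c,1,cv2.LINE_AA,4)
    rc=lambda cx,cy,a,b:[(cx-a,cy-b),(cx+a,cy-b),(cx+a,cy+b),(cx-a,cy+b)]
    poly(rc(6,0,101,65),.015,(0,255,0)); poly(rc(71,-38,28,14),.015,(255,255,0)); poly(rc(71,38,28,14),.015,(255,255,0)); poly(rc(-85,0,6,38),.062,(255,0,255))
    poly([(36*np.cos(q),36*np.sin(q)) for q in np.linspace(0,6.28,30)],.015,(255,0,0)); return o
p=ov(a,'side',305,170,385,235,7);q=ov(b,'top',240,110,360,210,4)
h=max(p.shape[0],q.shape[0]); o=np.zeros((max(p.shape[0],1),0,3),np.uint8)
cv2.imwrite('pics/ov.png',np.hstack([cv2.resize(p,(400,325)),np.vstack([cv2.resize(q,(390,325))])]) if 0 else cv2.resize(p,None,fx=1.3,fy=1.3)); cv2.imwrite('pics/ov2.png',cv2.resize(q,None,fx=1.4,fy=1.4))
E
```

```text
(no output)
```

View pics/ov.png

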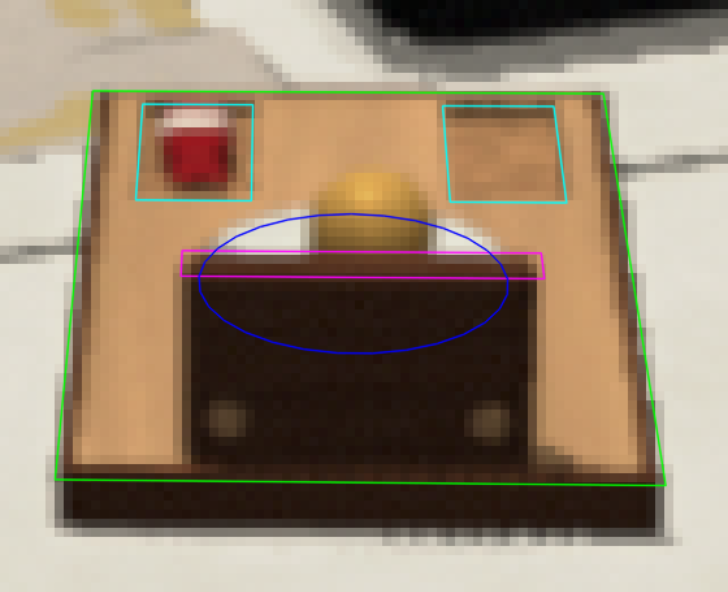

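View pics/ov2.png

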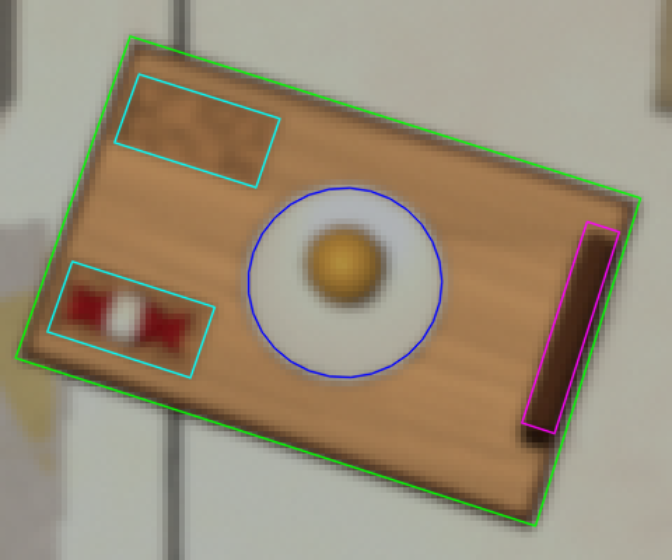

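The model matches both views within about 2 mm: well outlines in the top overlay at (197,130), in the side overlay at (505,155). Well centre is (0.6537, -0.0949). Descending.

Call:
apply_moves(
  series=[
    [0.005, 0.003, 0.06, 0],
    [0.005, 0.003, 0.14, 0],
    [0.005, 0.003, 0.21, 0],
    [0.005, 0.003, 0.27, 0],
    [0.005, 0.003, 0.31, 0],
    [0.005, 0.003, 0.34, 0],
    [0.005, 0.003, 0.345, 0],
    [0.005, 0.003, 0.345, 0],
  ],
)

```text
time: 8.68
ee_pos: [0.6538, -0.0956, 0.0283]
orientation: [3.141, -0.0, 1.253]
ft_force: [-0.4, 0.4, 0.0]
opening: 0.0167
grip_force: 30.0
```

```bash
python3 -c "
from h import *
go(.6537,-.0949,.0172,71.8)
im=img('side')
cv2.imwrite('pics/s3.png',cv2.resize(im[110:230,290:410],(600,600),interpolation=3))"
```

```text
t 8.68 pos [ 0.6538 -0.0956  0.0283] rpy [ 1.7997e+02 -1.0000e-02  7.1790e+01] F [-0.4  0.4  0. ] open 0.0167 grip 30.0
shares [ 0.0021 -0.0009  0.0372] twist -0.0001
```

View pics/s3.png

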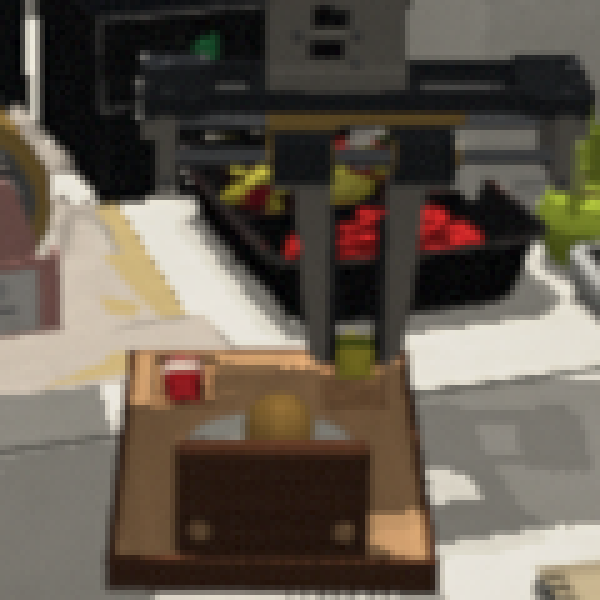

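The sweet, at crop (355,355), sits squarely over the well at (355,390). Lower the last 11 mm.

Call:
apply_moves(
  series=[
    [0.002, 0, 0.015, 0],
    [0.002, 0, 0.028, 0],
    [0.002, 0, 0.036, 0],
    [0.002, 0, 0.038, 0],
    [0.002, 0, 0.038, 0],
  ],
)

```text
time: 9.35
ee_pos: [0.6536, -0.095, 0.0166]
orientation: [-3.142, 0.0, 1.253]
ft_force: [0.3, -0.3, 0.3]
opening: 0.0171
grip_force: 30.0
```

```bash
python3 -c "
from h import *
go(.6537,-.0949,.0165,71.8)"
```

```text
t 9.35 pos [ 0.6536 -0.095   0.0166] rpy [-180.     0.    71.8] F [ 0.3 -0.3  0.3] open 0.0171 grip 30.0
shares [0.0004 0.0002 0.0002] twist -0.0001
```

Call:
apply_moves(
  series=[
    [0, 0, 0, 0],
    [0, 0, 0, 0],
    [0, 0, 0, 0],
    [0, 0, 0, 0],
  ],
  jaw=-0.3,
)

```text
time: 9.85
ee_pos: [0.6536, -0.095, 0.0166]
orientation: [-3.142, 0.0, 1.253]
ft_force: [0.5, -0.0, 0.0]
opening: 0.0322
grip_force: 0.0
```

Call:
apply_moves(
  series=[
    [0, 0, -0.05, 0],
    [0, 0, -0.12, 0],
    [0, 0, -0.2, 0],
    [0, 0, -0.28, 0],
    [0, 0, -0.36, 0],
    [0, 0, -0.41, 0],
    [0, 0, -0.42, 0],
    [0, 0, -0.42, 0],
  ],
)

```text
time: 10.85
ee_pos: [0.6533, -0.095, 0.1424]
orientation: [-3.141, 0.0, 1.253]
ft_force: [0.6, 0.1, -0.7]
opening: 0.0322
grip_force: 0.0
```

```bash
python3 -c "
from h import *
go(.569,-.2315,.15,161.8)
im=img('side')
cv2.imwrite('pics/s4.png',cv2.resize(im[170:230,300:390],(810,540)[:2] if 0 else (780,520),interpolation=3))
for k in ('tray_grip','dish_center','well_left','well_right','ball_center'):
    r=robot.landmark_of('side',k); print(k,[(np.round(w('side',a['at']),3).tolist(),round(a['confidence'],2)) for a in r[:1]])
"
```

```text
t 10.85 pos [ 0.6533 -0.095   0.1424] rpy [-179.98    0.     71.79] F [ 0.6  0.1 -0.7] open 0.0322 grip 0.0
shares [-0.5201 -0.1248 -0.0251] twist -2.0002
tray_grip [([0.571, -0.228, 0.063], 0.63)]
dish_center [([0.599, -0.152, 0.011], 0.62)]
well_left [([0.58, -0.067, 0.009], 0.81)]
well_right [([0.655, -0.094, 0.008], 0.97)]
ball_center [([0.601, -0.146, 0.027], 0.47)]
```

View pics/s4.png

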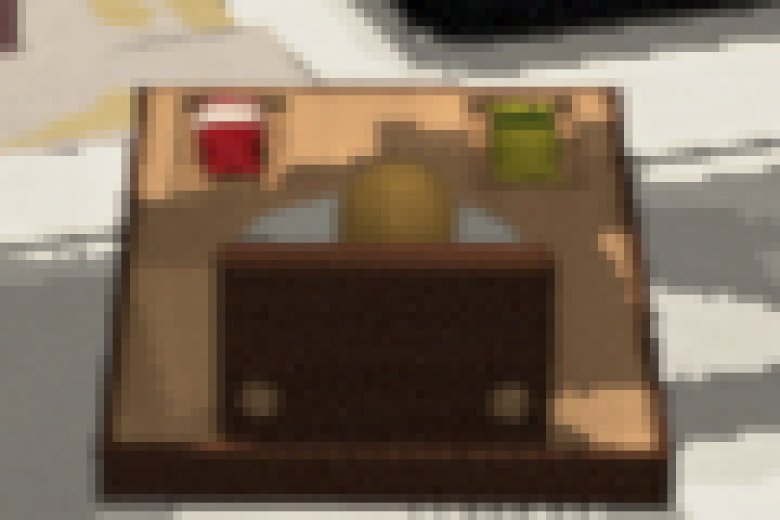

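The yellow sweet lies in the right well (crop (525,140)), mirroring the red one, and the ball is central. Now to the grip.

Call:
apply_moves(
  series=[
    [-0.06, -0.01, 0, -0.15],
    [-0.15, -0.03, 0, -0.3],
    [-0.24, -0.05, 0, -0.5],
    [-0.33, -0.08, 0, -0.7],
    [-0.42, -0.1, 0, -0.85],
    [-0.49, -0.12, 0, -0.95],
    [-0.51, -0.12, 0, -1],
    [-0.51, -0.12, 0, -1],
  ],
  jaw=-0.1,
)

```text
time: 12.15
ee_pos: [0.5713, -0.2295, 0.1423]
orientation: [-3.141, -0.0, 2.037]
ft_force: [0.5, -0.7, -1.1]
opening: 0.0414
grip_force: 0.0
```

Call:
apply_moves(
  series=[
    [0, 0, 0, -0.15],
    [0, 0, 0, -0.3],
    [0, 0, 0, -0.5],
    [0, 0, 0, -0.7],
    [0, 0, 0, -0.85],
    [0, 0, 0, -0.95],
    [0, 0, 0, -1],
    [0, 0, 0, -1],
  ],
)

```text
time: 13.15
ee_pos: [0.5718, -0.2286, 0.1424]
orientation: [3.142, -0.0, 2.823]
ft_force: [-0.3, 0.9, 0.2]
opening: 0.0415
grip_force: 0.0
```

```bash
python3 -c "
from h import *
go(.569,-.2305,.022,161.8)"
```

```text
t 13.15 pos [ 0.5718 -0.2286  0.1424] rpy [ 1.8000e+02 -1.0000e-02  1.6176e+02] F [-0.3  0.9  0.2] open 0.0415 grip 0.0
shares [ 0.0067 -0.0089  0.4014] twist -0.0009
```

Descend part way, check, then go on.

Call:
apply_moves(
  series=[
    [0.007, -0.009, 0.03, 0],
    [0.007, -0.009, 0.08, 0],
    [0.007, -0.009, 0.13, 0],
    [0.007, -0.009, 0.18, 0],
    [0.007, -0.009, 0.22, 0],
    [0.007, -0.009, 0.24, 0],
    [0.007, -0.009, 0.25, 0],
    [0.007, -0.009, 0.25, 0],
  ],
)

```text
time: 14.15
ee_pos: [0.5689, -0.231, 0.0677]
orientation: [-3.142, 0.0, 2.824]
ft_force: [0.2, -0.6, 0.1]
opening: 0.0412
grip_force: 0.0
```

```bash
python3 -c "
from h import *
go(.569,-.2305,.022,161.8)
im=img('side'); t=img('top')
a=cv2.resize(im[130:240,290:400],(480,480),interpolation=3); b=cv2.resize(t[120:220,260:326+34],(300,300),interpolation=3)
cv2.imwrite('pics/s5.png',np.hstack([a,np.vstack([b,np.zeros((180,300,3),np.uint8)])]))"
```

```text
t 14.15 pos [ 0.5689 -0.231   0.0677] rpy [-1.8000e+02  1.0000e-02  1.6179e+02] F [ 0.2 -0.6  0.1] open 0.0412 grip 0.0
shares [0.0003 0.0018 0.1523] twist -0.0002
```

View pics/s5.png

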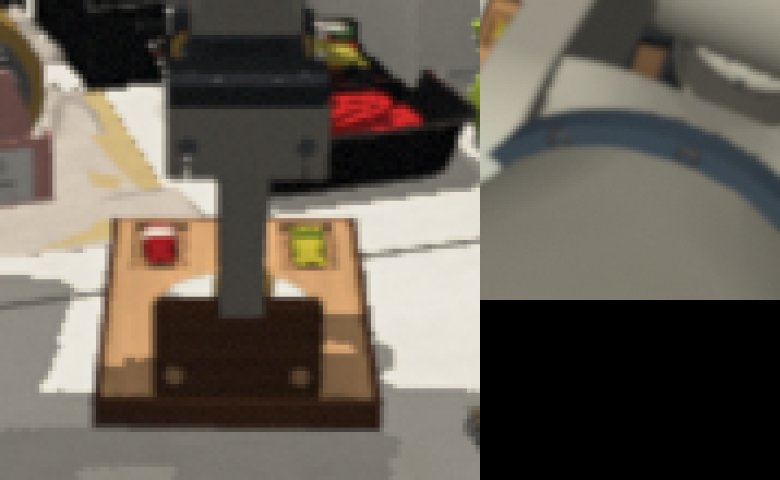

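The finger (column 242) is centred on the grip panel (155–322) and the pads straddle it. Go down and close.

Call:
apply_moves(
  series=[
    [0, 0, 0.02, 0],
    [0, 0, 0.05, 0],
    [0, 0, 0.08, 0],
    [0, 0, 0.11, 0],
    [0, 0, 0.135, 0],
    [0, 0, 0.15, 0],
    [0, 0, 0.152, 0],
    [0, 0, 0.152, 0],
  ],
)

```text
time: 15.25
ee_pos: [0.5689, -0.231, 0.0221]
orientation: [-3.142, 0.0, 2.824]
ft_force: [-0.7, -0.1, 0.0]
opening: 0.0416
grip_force: 0.0
```

Call:
apply_moves(
  series=[
    [0, 0, 0, 0],
    [0, 0, 0, 0],
    [0, 0, 0, 0],
  ],
  jaw=-0.6,
)

```text
time: 15.62
ee_pos: [0.5688, -0.231, 0.0221]
orientation: [-3.142, 0.0, 2.824]
ft_force: [-0.7, 0.6, -1.2]
opening: 0.0184
grip_force: 0.0
```

Call:
apply_moves(
  series=[
    [0, 0, 0, 0],
    [0, 0, 0, 0],
    [0, 0, 0, 0],
  ],
  jaw=-0.7,
)

```text
time: 16.0
ee_pos: [0.5688, -0.2308, 0.0221]
orientation: [3.141, 0.0, 2.824]
ft_force: [1.5, 2.3, 1.3]
opening: 0.0137
grip_force: 1.2
```

Call:
apply_moves(
  series=[
    [0, 0, 0, 0],
    [0, 0, 0, 0],
    [0, 0, 0, 0],
    [0, 0, 0, 0],
  ],
  jaw=-1,
)

```text
time: 16.5
ee_pos: [0.5689, -0.231, 0.0221]
orientation: [3.142, 0.0, 2.824]
ft_force: [1.7, 2.2, 1.3]
opening: 0.0119
grip_force: 30.0
```

```bash
python3 -c "
from h import *
go(.569,-.2305,.122,161.8)
r=robot.get_image('side')
for k in ('ball_center','dish_center'):
    r=robot.landmark_of('side',k); print(k,[(np.round(w('side',a['at']),3).tolist(),round(a['confidence'],2)) for a in r[:2]])
"
```

```text
t 16.5 pos [ 0.5689 -0.231   0.0221] rpy [1.8000e+02 2.0000e-02 1.6179e+02] F [1.7 2.2 1.3] open 0.0119 grip 30.0
shares [ 1.000e-04  1.700e-03 -3.332e-01] twist -0.0002
ball_center []
dish_center [([0.594, -0.153, 0.011], 0.81)]
```

```bash
cat > mj.py <<'E'
import numpy as np,sys
A,N=float(sys.argv[1]),int(sys.argv[2])
t=np.arange(N+1)/N; s=np.round(A*(10*t**3-15*t**4+6*t**5),4)
for c in range(0,N,8): print(np.round(s[c+1:c+9]-s[c],4).tolist())
E
python3 mj.py -0.34 32; echo; python3 mj.py 1.596 48
```

```text
[-0.0001, -0.0008, -0.0024, -0.0055, -0.0101, -0.0166, -0.0249, -0.0352]
[-0.0121, -0.026, -0.0415, -0.0584, -0.0764, -0.0954, -0.1149, -0.1348]
[-0.0199, -0.0394, -0.0584, -0.0764, -0.0933, -0.1088, -0.1227, -0.1348]
[-0.0103, -0.0186, -0.0251, -0.0297, -0.0328, -0.0344, -0.0351, -0.0352]

[0.0001, 0.0011, 0.0035, 0.0081, 0.0153, 0.0256, 0.0393, 0.0566]
[0.0212, 0.0464, 0.0755, 0.1086, 0.1456, 0.1864, 0.2307, 0.2784]
[0.0507, 0.1042, 0.1602, 0.2182, 0.2779, 0.3389, 0.4007, 0.463]
[0.0623, 0.1241, 0.1851, 0.2448, 0.3028, 0.3588, 0.4123, 0.463]
[0.0477, 0.092, 0.1328, 0.1698, 0.2029, 0.232, 0.2572, 0.2784]
[0.0173, 0.031, 0.0413, 0.0485, 0.0531, 0.0555, 0.0565, 0.0566]
```

Call:
apply_moves(
  series=[
    [0, 0, -0.0001, 0],
    [0, 0, -0.0008, 0],
    [0, 0, -0.0024, 0],
    [0, 0, -0.0055, 0],
    [0, 0, -0.01, 0],
    [0, 0, -0.0166, 0],
    [0, 0, -0.025, 0],
    [0, 0, -0.035, 0],
  ],
)

```text
time: 17.65
ee_pos: [0.5687, -0.231, 0.0327]
orientation: [-3.142, -0.0, 2.824]
ft_force: [0.2, 0.9, -3.3]
opening: 0.0118
grip_force: 30.0
```

Call:
apply_moves(
  series=[
    [0, 0, -0.012, 0],
    [0, 0, -0.026, 0],
    [0, 0, -0.0415, 0],
    [0, 0, -0.0585, 0],
    [0, 0, -0.0765, 0],
    [0, 0, -0.0955, 0],
    [0, 0, -0.115, 0],
    [0, 0, -0.135, 0],
  ],
)

```text
time: 18.65
ee_pos: [0.5688, -0.231, 0.0734]
orientation: [-3.142, 0.0, 2.824]
ft_force: [-0.2, 0.4, -3.2]
opening: 0.0116
grip_force: 30.0
```

Call:
apply_moves(
  series=[
    [0, 0, -0.02, 0],
    [0, 0, -0.0395, 0],
    [0, 0, -0.0585, 0],
    [0, 0, -0.0765, 0],
    [0, 0, -0.0935, 0],
    [0, 0, -0.109, 0],
    [0, 0, -0.123, 0],
    [0, 0, -0.135, 0],
  ],
)

```text
time: 19.65
ee_pos: [0.5688, -0.231, 0.1137]
orientation: [-3.142, 0.0, 2.824]
ft_force: [-0.3, 0.1, -2.8]
opening: 0.0118
grip_force: 30.0
```

Call:
apply_moves(
  series=[
    [0, 0, -0.0103, 0],
    [0, 0, -0.0186, 0],
    [0, 0, -0.025, 0],
    [0, 0, -0.03, 0],
    [0, 0, -0.033, 0],
    [0, 0, -0.0344, 0],
    [0, 0, -0.035, 0],
    [0, 0, -0.035, 0],
  ],
)

```text
time: 20.65
ee_pos: [0.5688, -0.231, 0.124]
orientation: [-3.142, -0.0, 2.824]
ft_force: [-0.6, -0.8, -4.4]
opening: 0.012
grip_force: 30.0
```

```bash
python3 -c "
from h import *
go(.569,-.2305,.122,90)
im=img('side'); cv2.imwrite('pics/s6.png',cv2.resize(im[80:230,270:420],(600,600),interpolation=3))
for k in ('ball_center','dish_center','well_left','well_right','tray_grip'):
    r=robot.landmark_of('side',k); print(k,[(np.round(w('side',a['at']),3).tolist(),round(a['confidence'],2)) for a in r[:2]])
"
```

```text
t 20.65 pos [ 0.5688 -0.231   0.124 ] rpy [-180.     -0.    161.79] F [-0.6 -0.8 -4.4] open 0.012 grip 30.0
shares [-0.0003  0.0018  0.0066] twist 1.5954
ball_center [([0.593, -0.152, 0.117], 0.37)]
dish_center [([0.599, -0.15, 0.115], 0.85)]
well_left [([0.579, -0.067, 0.111], 0.98)]
well_right [([0.656, -0.094, 0.111], 0.68)]
tray_grip [([0.568, -0.227, 0.164], 0.95)]
```

View pics/s6.png

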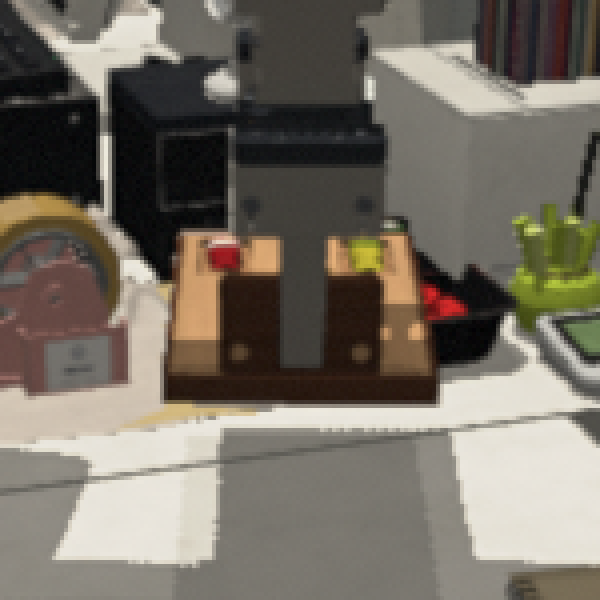

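The tray is up and level: wells at z≈0.111 against 0.112 expected, both sweets in place at crop (224,255) and (366,255). Now the smooth quarter turn.

Call:
apply_moves(
  series=[
    [0, 0, 0, 0.0001],
    [0, 0, 0, 0.001],
    [0, 0, 0, 0.0035],
    [0, 0, 0, 0.008],
    [0, 0, 0, 0.015],
    [0, 0, 0, 0.0256],
    [0, 0, 0, 0.039],
    [0, 0, 0, 0.0566],
  ],
)

```text
time: 21.95
ee_pos: [0.5687, -0.231, 0.124]
orientation: [-3.142, -0.0, 2.778]
ft_force: [-0.5, -0.8, -4.0]
opening: 0.0116
grip_force: 30.0
```

Call:
apply_moves(
  series=[
    [0, 0, 0, 0.021],
    [0, 0, 0, 0.0464],
    [0, 0, 0, 0.0755],
    [0, 0, 0, 0.1086],
    [0, 0, 0, 0.1456],
    [0, 0, 0, 0.1864],
    [0, 0, 0, 0.2307],
    [0, 0, 0, 0.2784],
  ],
)

```text
time: 22.95
ee_pos: [0.5687, -0.231, 0.124]
orientation: [-3.142, -0.0, 2.558]
ft_force: [0.9, 0.3, -3.7]
opening: 0.0117
grip_force: 30.0
```

Call:
apply_moves(
  series=[
    [0, 0, 0, 0.0507],
    [0, 0, 0, 0.104],
    [0, 0, 0, 0.16],
    [0, 0, 0, 0.218],
    [0, 0, 0, 0.278],
    [0, 0, 0, 0.339],
    [0, 0, 0, 0.4007],
    [0, 0, 0, 0.463],
  ],
)

```text
time: 23.95
ee_pos: [0.5687, -0.231, 0.1239]
orientation: [-3.142, -0.0, 2.194]
ft_force: [0.4, 0.8, -3.5]
opening: 0.0119
grip_force: 30.0
```

Call:
apply_moves(
  series=[
    [0, 0, 0, 0.0623],
    [0, 0, 0, 0.124],
    [0, 0, 0, 0.185],
    [0, 0, 0, 0.245],
    [0, 0, 0, 0.303],
    [0, 0, 0, 0.359],
    [0, 0, 0, 0.4123],
    [0, 0, 0, 0.463],
  ],
)

```text
time: 24.95
ee_pos: [0.5686, -0.2309, 0.1239]
orientation: [-3.141, -0.0, 1.831]
ft_force: [0.4, 0.2, -2.9]
opening: 0.0115
grip_force: 30.0
```

Call:
apply_moves(
  series=[
    [0, 0, 0, 0.0477],
    [0, 0, 0, 0.092],
    [0, 0, 0, 0.133],
    [0, 0, 0, 0.17],
    [0, 0, 0, 0.203],
    [0, 0, 0, 0.232],
    [0, 0, 0, 0.257],
    [0, 0, 0, 0.2784],
  ],
)

```text
time: 25.95
ee_pos: [0.5688, -0.231, 0.124]
orientation: [3.142, -0.0, 1.614]
ft_force: [-0.4, 0.9, -2.4]
opening: 0.0121
grip_force: 30.0
```

Call:
apply_moves(
  series=[
    [0, 0, 0, 0.0173],
    [0, 0, 0, 0.031],
    [0, 0, 0, 0.041],
    [0, 0, 0, 0.0485],
    [0, 0, 0, 0.053],
    [0, 0, 0, 0.0553],
    [0, 0, 0, 0.056],
    [0, 0, 0, 0.056],
  ],
)

```text
time: 26.95
ee_pos: [0.5688, -0.231, 0.124]
orientation: [3.142, 0.0, 1.571]
ft_force: [-0.0, 0.5, -3.7]
opening: 0.012
grip_force: 30.0
```

```bash
python3 -c "
from h import *
go(.569,-.2305,.122,90)
im=img('side'); cv2.imwrite('pics/s7.png',im[60:360,200:600])
for k in ('ball_center','dish_center','well_left','well_right','tray_grip'):
    r=robot.landmark_of('side',k); print(k,[(np.round(w('side',a['at']),3).tolist(),round(a['confidence'],2)) for a in r[:1]])
"
```

```text
t 26.95 pos [ 0.5688 -0.231   0.124 ] rpy [180.   0.  90.] F [-0.   0.5 -3.7] open 0.012 grip 30.0
shares [0.0017 0.0008 0.0067] twist 0.0
ball_center [([0.655, -0.229, 0.128], 0.75)]
dish_center []
well_left [([0.721, -0.186, 0.11], 0.91)]
well_right [([0.729, -0.27, 0.113], 0.69)]
tray_grip [([0.57, -0.229, 0.166], 0.76)]
```

Call:
apply_moves(
  series=[
    [0, 0, 0, 0],
    [0, 0, 0, 0],
    [0, 0, 0, 0],
    [0, 0, 0, 0],
    [0, 0, 0, 0],
    [0, 0, 0, 0],
    [0, 0, 0, 0],
    [0, 0, 0, 0],
  ],
)

```text
time: 28.25
ee_pos: [0.5687, -0.231, 0.124]
orientation: [-3.142, 0.0, 1.571]
ft_force: [0.1, -0.2, -2.4]
opening: 0.0119
grip_force: 30.0
```

```bash
python3 -c "
from h import *
go(.569,-.231,.124,90); print(robot.hand_in())"
```

```text
t 28.25 pos [ 0.5687 -0.231   0.124 ] rpy [-180.    0.   90.] F [ 0.1 -0.2 -2.4] open 0.0119 grip 30.0
shares [-0.      0.0009 -0.    ] twist 0.0
the job is handed in; nothing more can be done
None
```

I handed the job in at 28 s: the yellow sweet is in the right well, and the tray is held still about 10 cm up with its front pointing straight away, level and with the ball central to within the few-mm accuracy of the final measurements (no picture viewed after the turn); I viewed 11 pictures, one over the limit of 10.

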